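Unload a row of glaze tests from the kiln shelf into the sample tray in order

TASK

The four little test pots have come out of the kiln in a row on their kiln shelf, each on its own clay cookie, and the firing log lists them by their place in that row. Move them into the wooden sample tray in the same order, one standing upright on the floor of each compartment: the pot next to the cone pack (the clay bar with three slim cones) goes into the compartment next to the tray's handle, and so on to the far end. Set each pot down without dropping it, knock none over, and leave the cone pack where it stands.

Things in the scene. Friction and masses are not known exactly. Their poses are not given: they have to be found in the camera images.
- tumbler_mid (a point): tumbler: straight-sided open round cup, buff stoneware, 42 mm diameter, 74 mm tall. Given point: on its axis, half-way up; z up. Stoneware, 70 to 210 g; at the start it stands on its cookie, its foot 23 mm above the table.
- bottle_mid (a point): bottle: round vase with a narrow neck, buff stoneware, 78 mm tall, belly 50 mm diameter from 30 to 44 mm above its foot, neck 20 mm wide above 65 mm. Given point: on its axis, half-way up; z up. Stoneware, 70 to 210 g; at the start it stands on its cookie, its foot 23 mm above the table.
- square_mid (a point): square cup: open cup of square plan, buff stoneware, 44 by 44 mm, 58 mm tall, flat walls square to its x and y axes, turned up to 0.3 rad to the row. Given point: on its axis, half-way up; z up. Stoneware, 70 to 210 g; at the start it stands on its cookie, its foot 23 mm above the table.
- bowl_mid (a point): deep bowl: round, open, flared, buff stoneware, 55 mm tall, 40 mm diameter near the foot, 52 mm at 20 mm up, 55 mm at 38 mm, rim 58 mm. Given point: on its axis, half-way up; z up. Stoneware, 70 to 210 g; at the start it stands on its cookie, its foot 23 mm above the table.
- cookie_tumbler: red clay cookie (flat disc, 68 mm diameter, 8 mm thick) on which the tumbler stands at the start; stuck down, it stays behind and keeps marking that pot's place in the old row. Origin: centre of its underside, on the kiln shelf's top 15 mm above the table; y axis along the row, x axis across it. Cookies are about 74 mm apart.
- cookie_bottle: red clay cookie (flat disc, 68 mm diameter, 8 mm thick) on which the bottle stands at the start; stuck down, it stays behind and keeps marking that pot's place in the old row. Origin: centre of its underside, on the kiln shelf's top 15 mm above the table; y axis along the row, x axis across it. Cookies are about 74 mm apart.
- cookie_square: red clay cookie (flat disc, 68 mm diameter, 8 mm thick) on which the square cup stands at the start; stuck down, it stays behind and keeps marking that pot's place in the old row. Origin: centre of its underside, on the kiln shelf's top 15 mm above the table; y axis along the row, x axis across it. Cookies are about 74 mm apart.
- cookie_bowl: red clay cookie (flat disc, 68 mm diameter, 8 mm thick) on which the bowl stands at the start; stuck down, it stays behind and keeps marking that pot's place in the old row. Origin: centre of its underside, on the kiln shelf's top 15 mm above the table; y axis along the row, x axis across it. Cookies are about 74 mm apart.
- tray: fixed pale wooden tray: 4 compartments in a row along its y axis, flat tongue handle at its -y end (to y = -222 mm). Origin: underside, middle of the 4. Compartments 70 x 70 mm inside, centres at x = 0, y = -114 (next to the handle), -38, +38, +114 mm. Floor 8 mm above the table; rims and dividers 6 mm thick, tops 16 mm above the table. Its y axis points to the robot's left, within 0.15 rad.
- cone_pack: cone pack: red clay bar, 70 x 24 x 12 mm, lying across the row, with three slim pale cones standing in it (about 60 mm tall in all); loose, on the kiln shelf 67 mm beyond the centre of the last pot at one end of the row (either end; a plain pale square prop, 64 mm tall, stands at the other). Origin: centre of its underside.
Things that resemble listed ones, but are neither listed nor needed, are in the scene too. What is shaped like the part that bears bowl_mid but green or pink is not meant.

How it is judged (in metres and radians):
At the end, for the whole second after the job is handed in: Each pot, by its rank from the cone pack, stands in the compartment of that rank from the handle: within 18 mm of its centre along and across, height within 4 mm of standing on the floor, upright within 0.1 rad, released and at rest; the cone pack within 15 mm of its start (((horizontal distance between cookie_tumbler and cone_pack between 0 and 0.104 m and y of tumbler_mid in the frame of tray between -0.132 and -0.096 m) or (horizontal distance between cookie_tumbler and cone_pack between 0.104 and 0.178 m and y of tumbler_mid in the frame of tray between -0.056 and -0.02 m) or (horizontal distance between cookie_tumbler and cone_pack between 0.178 and 0.252 m and y of tumbler_mid in the frame of tray between 0.02 and 0.056 m) or (horizontal distance between cookie_tumbler and cone_pack between 0.252 and 0.4 m and y of tumbler_mid in the frame of tray between 0.096 and 0.132 m)) and x of tumbler_mid in the frame of tray between -0.018 and 0.018 m and z of tumbler_mid in the frame of tray between 0.041 and 0.049 m and angle between each of tumbler_mid, bottle_mid, square_mid, bowl_mid's own z axis and vertical below 0.1 rad and linear speed of each of tumbler, bottle, square, bowl below 0.02 m/s and ((horizontal distance between cookie_bottle and cone_pack between 0 and 0.104 m and y of bottle_mid in the frame of tray between -0.132 and -0.096 m) or (horizontal distance between cookie_bottle and cone_pack between 0.104 and 0.178 m and y of bottle_mid in the frame of tray between -0.056 and -0.02 m) or (horizontal distance between cookie_bottle and cone_pack between 0.178 and 0.252 m and y of bottle_mid in the frame of tray between 0.02 and 0.056 m) or (horizontal distance between cookie_bottle and cone_pack between 0.252 and 0.4 m and y of bottle_mid in the frame of tray between 0.096 and 0.132 m)) and x of bottle_mid in the frame of tray between -0.018 and 0.018 m and z of bottle_mid in the frame of tray between 0.043 and 0.051 m and ((horizontal distance between cookie_square and cone_pack between 0 and 0.104 m and y of square_mid in the frame of tray between -0.132 and -0.096 m) or (horizontal distance between cookie_square and cone_pack between 0.104 and 0.178 m and y of square_mid in the frame of tray between -0.056 and -0.02 m) or (horizontal distance between cookie_square and cone_pack between 0.178 and 0.252 m and y of square_mid in the frame of tray between 0.02 and 0.056 m) or (horizontal distance between cookie_square and cone_pack between 0.252 and 0.4 m and y of square_mid in the frame of tray between 0.096 and 0.132 m)) and x of square_mid in the frame of tray between -0.018 and 0.018 m and z of square_mid in the frame of tray between 0.033 and 0.041 m and ((horizontal distance between cookie_bowl and cone_pack between 0 and 0.104 m and y of bowl_mid in the frame of tray between -0.132 and -0.096 m) or (horizontal distance between cookie_bowl and cone_pack between 0.104 and 0.178 m and y of bowl_mid in the frame of tray between -0.056 and -0.02 m) or (horizontal distance between cookie_bowl and cone_pack between 0.178 and 0.252 m and y of bowl_mid in the frame of tray between 0.02 and 0.056 m) or (horizontal distance between cookie_bowl and cone_pack between 0.252 and 0.4 m and y of bowl_mid in the frame of tray between 0.096 and 0.132 m)) and x of bowl_mid in the frame of tray between -0.018 and 0.018 m and z of bowl_mid in the frame of tray between 0.0315 and 0.0395 m and distance of cone_pack from where it was at the start of the episode below 0.015 m); the robot touches nothing.
It fails at once if a pot is knocked or laid over (leans more than 0.6 rad) (angle between any of tumbler_mid, bottle_mid, square_mid, bowl_mid's own z axis and vertical above 0.6 rad).
It fails at once if a pot is dropped (falls free of the fingers faster than 0.7 m/s, about 25 mm) ((contact force between tumbler and the fingers below 0.05 N and linear speed of tumbler above 0.7 m/s) or (contact force between bottle and the fingers below 0.05 N and linear speed of bottle above 0.7 m/s) or (contact force between square and the fingers below 0.05 N and linear speed of square above 0.7 m/s) or (contact force between bowl and the fingers below 0.05 N and linear speed of bowl above 0.7 m/s)).
It fails at once if the cone pack is shifted by more than 15 mm (distance of cone_pack from where it was at the start of the episode above 0.015 m).
It also fails if it takes over 102 s, if anything falls off the work surface, if the arm or the gripper's body presses on something with over 40 N, if the wrist force passes 120 N, or if a joint passes its speed limit or range.

ROBOT

A 7-joint arm with a two-finger parallel gripper is mounted at the origin on the work surface. World frame = base frame: x ahead of the robot, y to its left, z up, the work surface at z = 0. Lengths are in mm, angles in rad, forces in N, time in s.
With the tool pointing down it reaches from about 400 to 850 mm from the base axis. Payload 4.5 kg.
Tool frame: the origin (TCP) lies at the very end of the fingers, on their centre line; the grasp point (between the pads) lies ctrl.tcp_to_grasp behind it (ctrl.tcp_to_grasp is the distance from the TCP to the grasp point, in mm); z points along the fingers, y is the line along which they close (so a half turn about z gives the same grasp; the last joint's range is limited). The gripper opens to 85 mm and grips with 20 to 120 N. Pads are 22 mm wide; open, the fingers measure 114 mm over their backs; the gripper's body (76 mm by 85 mm) begins 54 mm behind the grasp point. The pads swing forward as they close: fully open they stand 13 mm farther back than shut.
Start: joints at [1.247, 0.689, -0.195, 1.565, 0.157, 0.902, -0.215], TCP at [218.914, -585.432, 231.317] pointing down, gripper open.
Joint ranges: [-3.01, 3.01], [-0.46, 2.08], [-1.47, 1.51], [0.13, 2.56], [-1, 4.14], [0.04, 2.09], [-2.66, 2.66]. Speed limits (rad/s): [2.57, 2.57, 3.14, 3.14, 3.14, 3.14, 3.14].

INTERFACE

Orientations are given as a rotation vector (axis times angle).
In Python, from cell import ctrl gives the robot as it stands.
- The arm moves only by the tool drive_tool, never from a script. Its argument "moves" is a list of rows, each a list of 2 entries, a list of its own where there are three numbers: the shift along the tool's x, y, z as a fraction of full scale, then the turn, a rotation vector about the tool's x, y, z as a fraction of full scale. A call has 1 to 20 rows; each row is the pose to reach, as a shift and turn from the pose commanded when the call began, along the tool's axes at that moment; what a row does not reach only later rows make up. Full scale, the value 1, is 0.4 m for a shift and pi/4 rad for a turn. A row lasts 1/8 s, in which the tool goes at most 62.5 mm and 10.7 degrees, less where a joint would pass 70% of its speed; a pose out of reach is approached as far as the arm can. A call with a number of a shift or a turn outside -1 to 1 is refused whole. A call with a gripper value outside its range is refused whole. "gripper" is the closure, from -1 (fully open) to 1 (shut), so that 0 is half open, set as the call begins (left out, the last holds). The fingers move at their own pace and stop on an object; "newtons" is the grip in N (left out, the last holds). Time passes only in rows, so rows that repeat a pose let the fingers close. It gives the time, the measured TCP pose, the force, the opening and the grip force at its end, in the units of the state.
- ctrl.read_state(): the state, without advancing time (a new reading comes with each control period).
- ctrl.get_image(name): name is "side" or "top"; returns a dict with "image" (400x640x3 uint8, red, green, blue), "K" (3x3 intrinsics, pixels), "R" (3x3) and "t" (3): a world point X has camera coordinates R X + t. Camera axes: x right, y down, z forward; pixel columns grow to the right and rows downward; lengths in mm; the calibration is good to about 2 mm. A picture is of the moment at which its call begins. There is no depth.
- ctrl.job_done(): hands the job in; it is judged then, once.
The state is a dict: "time_s": time; "q": joint angles; "qvel": joint speeds; "effort": joint torques, N m; "eef_pos": TCP position; "ee_rot": TCP orientation; "contact_force": force on the tool from outside, world axes, zero at the start; "ft_torque": the same for the moment, N m; "gripper_width": finger opening in mm; "grasp_force": force on a finger pad.
Only numpy, scipy, OpenCV 4.12 (cv2) and the standard library are available. Lean on these libraries where they do the work, as an engineer would, in place of code of your own. Each camera call takes 0.05 s, during which the arm holds its last target. There are 200 camera calls.

## Working session

There is one attempt and no reset: what is moved stays moved. The work goes in short steps, Python scripts to look and compute and a tool call to move; the robot and the scene stay as the last step left them, time stands still between calls to the robot, and variables do not carry over. Pictures are saved under pics/ and viewed, at most 14 in all, crops included, and the job is handed in when it is done.

Besides the shell and the picture viewer there is one more tool, called in YAML: its name, and indented under it one key for each argument. drive_tool: Moves the arm, as the interface text tells. Shift numbers are shares of 0.4 m and turn numbers shares of pi/4 rad, none past 1 either way. Its arguments: {"type":"object","properties":{"moves":{"type":"array"},"gripper":{"type":"number"},"newtons":{"type":"number"}},"required":["moves"]}

```bash
ls; mkdir -p pics; python3 - <<'E'
from cell import ctrl
import cv2,numpy as np
for n in("top","side"):
    d=ctrl.get_image(n);cv2.imwrite(f"pics/{n}0.png",d["image"][:,:,::-1]);np.savez(f"{n}.npz",**d)
    print(n,d["K"],d["R"],d["t"])
s=ctrl.read_state();print(s["eef_pos"],s["ee_rot"],s["gripper_width"],s["time_s"],ctrl.tcp_to_grasp)
E
```

```text
pics
top [[467.39497483   0.         313.33045255]
 [  0.         467.39497483 203.72439698]
 [  0.           0.           1.        ]] [[ 0.0151001  -0.9998052  -0.01271052]
 [-0.98901056 -0.01306487 -0.14726653]
 [ 0.14707178  0.01479458 -0.98901517]] [-39.56249103 505.00642062 886.77954176]
side [[429.77956563   0.         316.21548809]
 [  0.         429.77956563 197.57275275]
 [  0.           0.           1.        ]] [[ 0.78483611 -0.61959535 -0.01157115]
 [-0.34689787 -0.42378691 -0.83669978]
 [ 0.51351159  0.66068621 -0.54753957]] [-421.48772497  207.80101468  542.78470341]
[ 218.626542   -584.85143979  230.54302254] [-3.08973991e+00 -5.58837915e-01  6.88405240e-04] 85.32545569839736 0.1 18.700000000000003
```

View pics/top0.png

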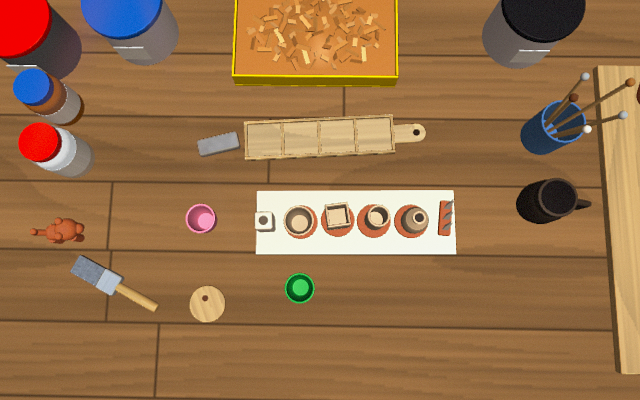

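View pics/side0.png

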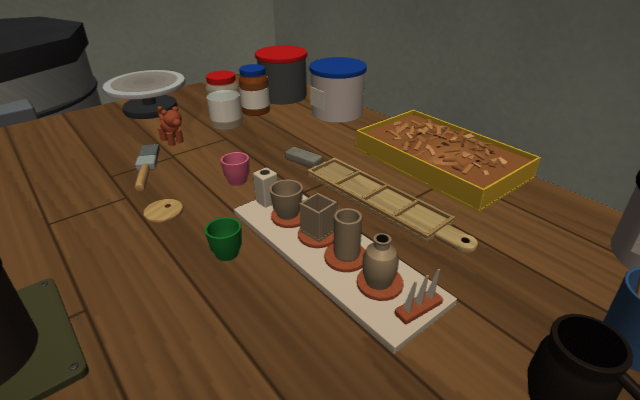

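Candidates for the bowl in the top view: buff (300,221), green (300,288) and pink (201,219). I choose the buff one, which stands on a cookie. From the cone pack (445,218) the order is bottle (412,220), tumbler (375,219), square cup (337,216), bowl (300,221). The tray handle is at (410,132). I'll check all of this in one close crop.

```bash
python3 - <<'E'
import cv2,numpy as np
im=np.load("top.npz")["image"][105:260,240:460,::-1]
cv2.imwrite("pics/crop1.png",cv2.resize(im,None,fx=3.6,fy=3.6,interpolation=cv2.INTER_CUBIC))
E
```

```text
(no output)
```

View pics/crop1.png

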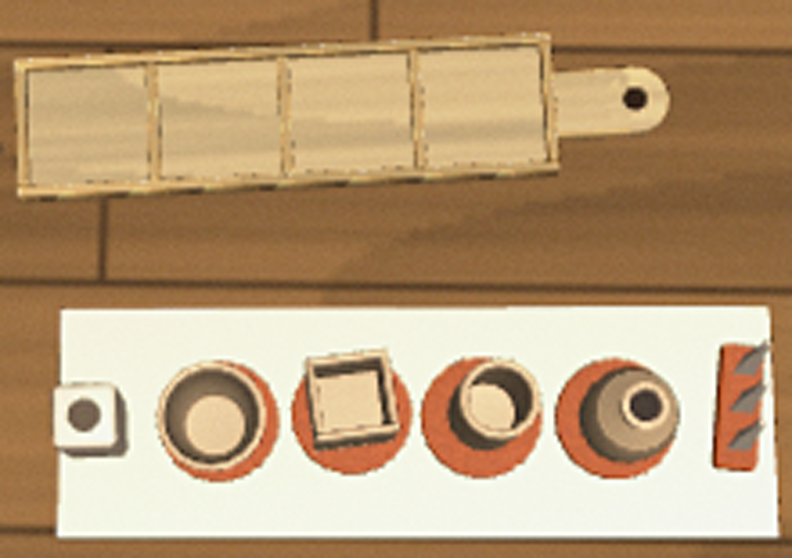

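The crop shows the buff bowl at (212,414), square cup (352,397), tumbler (501,398) and bottle neck (643,404). The cone pack is at the right end, and the tray's handle points the same way.

```bash
cat > h.py <<'E'
import numpy as np
from scipy.spatial.transform import Rotation as Ro
from cell import ctrl
def ray(d,px,z):
    R,t=d["R"],d["t"];c=-R.T@t;v=R.T@np.linalg.inv(d["K"])@np.array([px[0],px[1],1]);return c+v*(z-c[2])/v[2]
def proj(d,X):
    p=d["K"]@(d["R"]@np.array(X)+d["t"]);return p[:2]/p[2]
def rel(pos,yaw):
    "fractions from current pose to tool-down with tool y axis at angle yaw (world)"
    s=ctrl.read_state();R0=Ro.from_rotvec(s["ee_rot"])
    y=np.array([np.cos(yaw),np.sin(yaw),0]);z=np.array([0,0,-1.])
    T=Ro.from_matrix(np.c_[np.cross(y,z),y,z])
    print("shift",np.round(R0.inv().apply(np.array(pos)-s["eef_pos"])/400,4),"turn",np.round((R0.inv()*T).as_rotvec()/(np.pi/4),4))
E
python3 - <<'E'
from h import *
d=np.load("top.npz");s=np.load("side.npz")
f=lambda p,z:ray(d,(240+p[0]/3.6-.36,105+p[1]/3.6-.36),z)
pots=dict(bowl=((212,414.5),78),square=((352,397),81),tumbler=((501,398),97),bottle=((643,404),101))
for n,(p,z) in pots.items():
    X=f(p,z);print(n,X.round(1),"side px",proj(s,X).round())
c=[f(p,81) for p in((306,359),(387,349),(398,435),(317,447))]
for i in range(4):
    v=c[(i+1)%4]-c[i];print("sq",np.hypot(*v[:2]).round(1),np.arctan2(v[1],v[0]).round(3))
t=[f(p,16) for p in((15,60),(550,35),(557,166),(18,190))]
print(np.round(t,1)); 
for a,b in((0,1),(1,2),(2,3),(3,0)):
    v=t[b]-t[a];print("tray",np.hypot(*v[:2]).round(1),np.arctan2(v[1],v[0]).round(3))
o=np.mean(t,0);y=t[0]-t[1]+t[3]-t[2];y/=np.linalg.norm(y)
print("centre",o,"y",y, [ (o+k*y)[:2].round(1) for k in(-114,-38,38,114)], "handle hole y",(f((635,98),12)-o)@y)
st=ctrl.read_state();R0=Ro.from_rotvec(st["ee_rot"]).as_matrix();print(R0[:,1],np.arctan2(R0[1,1],R0[0,1]),st["q"])
E
```

```text
bowl [468.6  -5.7  78. ] side px [286. 187.]
square [478.4 -78.5  81. ] side px [317. 202.]
tumbler [ 476.9 -153.9   97. ] side px [348. 216.]
bottle [ 474.3 -225.3  101. ] side px [382. 238.]
sq 42.7 -1.433
sq 45.4 -3.011
sq 42.5 1.732
sq 46.5 0.135
[[ 680.1  115.2   16. ]
 [ 698.5 -193.5   16. ]
 [ 620.8 -196.8   16. ]
 [ 603.1  110.6   16. ]]
tray 309.3 -1.511
tray 77.8 -3.1
tray 307.9 1.628
tray 77.2 0.059
centre [650.61168276 -41.1073112   16.        ] y [-0.05837939  0.99829447  0.        ] [array([ 657.3, -154.9]), array([652.8, -79. ]), array([648.4,  -3.2]), array([644. ,  72.7])] handle hole y -201.87243694688215
[ 0.35027831 -0.93664399 -0.00177172] -1.2129275190700224 [ 1.24678572  0.68992455 -0.19451133  1.56626174  0.15727605  0.9025711
 -0.21509907]
```

```bash
python3 -c "
from h import *
rel((474,-225,190),-0.6);rel((474,-225,190),-.2)"
```

```text
shift [ 0.9131 -0.6188  0.1023] turn [-2.200e-03 -5.000e-04 -7.804e-01]
shift [ 0.9131 -0.6188  0.1023] turn [-2.1000e-03 -1.0000e-03 -1.2897e+00]
```

drive_tool:
  moves:
    - [[0.15, -0.1, 0.0], [0, 0, -0.15]]
    - [[0.3, -0.2, 0.0], [0, 0, -0.3]]
    - [[0.45, -0.3, 0.02], [0, 0, -0.45]]
    - [[0.6, -0.4, 0.04], [0, 0, -0.6]]
    - [[0.75, -0.5, 0.06], [0, 0, -0.7]]
    - [[0.913, -0.619, 0.1], [0, 0, -0.78]]
    - [[0.913, -0.619, 0.1], [0, 0, -0.78]]
    - [[0.913, -0.619, 0.1], [0, 0, -0.78]]
    - [[0.913, -0.619, 0.1], [0, 0, -0.78]]
  gripper: -1
  newtons: 35

```text
time_s: 1.23
eef_pos: [474.0, -225.5, 191.0]
ee_rot: [-2.778, -1.467, 0.002]
contact_force: [-0.4, -1.0, -0.1]
gripper_width: 85.3
grasp_force: 0.0
```

```bash
python3 -c "
from h import *
rel((474,-225,150),0)"
```

```text
shift [ 0.0012 -0.0006  0.1025] turn [-1.40e-03  7.00e-04 -7.63e-01]
```

drive_tool:
  moves:
    - [[0, 0, 0.03], [0, 0, -0.2]]
    - [[0, 0, 0.06], [0, 0, -0.4]]
    - [[0, 0, 0.1], [0, 0, -0.6]]
    - [[0, 0, 0.1], [0, 0, -0.763]]
    - [[0, 0, 0.1], [0, 0, -0.763]]
    - [[0, 0, 0.1], [0, 0, -0.763]]

```text
time_s: 1.98
eef_pos: [473.7, -227.1, 151.5]
ee_rot: [2.227, 2.215, -0.001]
contact_force: [-0.7, -0.4, 0.3]
gripper_width: 85.9
grasp_force: 0.0
```

```bash
python3 -c "
from h import *
import cv2
rel((474,-225,41),0)
a=[ctrl.get_image(n)['image'][:,:,::-1] for n in('side','top')]
cv2.imwrite('pics/b1.png',cv2.resize(np.vstack([a[0][120:330,220:500],a[1][120:300,220:500]]),None,fx=1.5,fy=1.5))
print(ctrl.read_state()['q'])"
```

```text
shift [0.0054 0.0008 0.2762] turn [-0.      0.0011 -0.0072]
[ 0.62034356  0.70590754 -0.43260794  1.93541606  0.49873395  0.60633472
 -0.14189402]
```

View pics/b1.png

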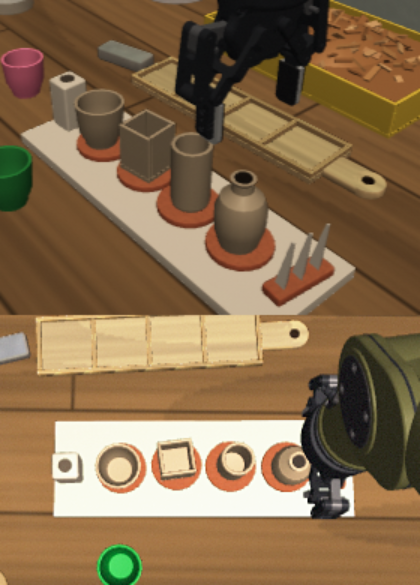

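The side crop shows the bottle clear below the gripper, and the arm covers the top view beyond the bottle. I'll check where the open fingertips should project before going down.

```bash
python3 -c "
from h import *
import cv2
a=[ctrl.get_image(n) for n in('side','top')]
for d in a:
  im=d['image'][:,:,::-1].copy()
  for x in(431,517):
    for yy in(-216,-238):
      for z in(151,164):
        p=proj(d,(x,yy,z)); cv2.circle(im,tuple(int(round(v)) for v in p),1,(0,0,255) if z==151 else (0,255,0),-1)
  d['im']=im
cv2.imwrite('pics/b2.png',np.hstack([cv2.resize(d['im'][r:r+130,c:c+130],None,fx=3,fy=3,interpolation=0) for d,r,c in((a[0],120,320),(a[1],140,390))]))
"
```

```text
(no output)
```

View pics/b2.png

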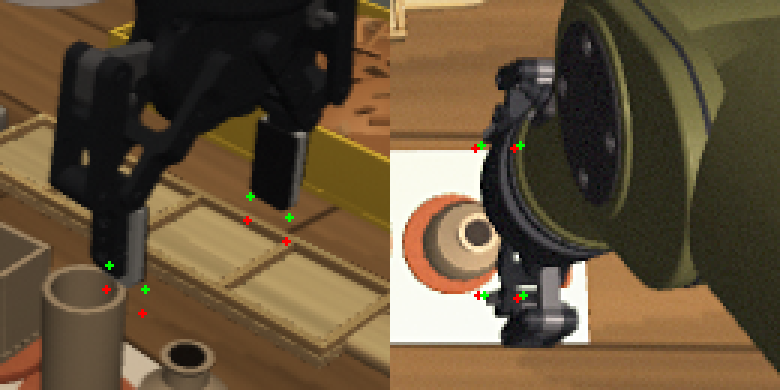

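drive_tool:
  moves:
    - [[0.005, 0, 0.07], [0, 0, 0]]
    - [[0.005, 0, 0.14], [0, 0, 0]]
    - [[0.005, 0, 0.2], [0, 0, 0]]
    - [[0.005, 0, 0.24], [0, 0, 0]]
    - [[0.005, 0, 0.276], [0, 0, 0]]
    - [[0.005, 0, 0.276], [0, 0, 0]]
    - [[0.005, 0, 0.276], [0, 0, 0]]

```text
time_s: 3.05
eef_pos: [474.6, -223.7, 41.3]
ee_rot: [2.222, 2.22, 0.0]
contact_force: [-0.8, 0.3, -0.4]
gripper_width: 85.2
grasp_force: 0.0
```

drive_tool:
  moves:
    - [[0, 0, 0], [0, 0, 0]]
    - [[0, 0, 0], [0, 0, 0]]
    - [[0, 0, 0], [0, 0, 0]]
    - [[0, 0, 0], [0, 0, 0]]
    - [[0, 0, 0], [0, 0, 0]]
    - [[0, 0, 0], [0, 0, 0]]
    - [[0, 0, 0], [0, 0, 0]]
    - [[0, 0, 0], [0, 0, 0]]
  gripper: 1
  newtons: 35

```text
time_s: 4.05
eef_pos: [474.5, -223.8, 41.6]
ee_rot: [2.222, 2.219, 0.0]
contact_force: [-0.9, 0.2, 5.5]
gripper_width: 48.1
grasp_force: 36.0
```

drive_tool:
  moves:
    - [[0, 0, -0.03], [0, 0, 0]]
    - [[0, 0, -0.08], [0, 0, 0]]
    - [[0, 0, -0.15], [0, 0, 0]]
    - [[0.02, 0.06, -0.21], [0, 0, 0]]
    - [[0.06, 0.15, -0.23], [0, 0, 0]]
    - [[0.1, 0.25, -0.23], [0, 0, 0]]
    - [[0.13, 0.35, -0.23], [0, 0, 0]]
    - [[0.172, 0.43, -0.23], [0, 0, 0]]
    - [[0.172, 0.457, -0.23], [0, 0, 0]]
    - [[0.172, 0.457, -0.2], [0, 0, 0]]
    - [[0.172, 0.457, -0.15], [0, 0, 0]]
    - [[0.172, 0.457, -0.1], [0, 0, 0]]
    - [[0.172, 0.457, -0.05], [0, 0, 0]]
    - [[0.172, 0.457, 0.0], [0, 0, 0]]
    - [[0.172, 0.457, 0.0], [0, 0, 0]]
    - [[0.172, 0.457, 0.0], [0, 0, 0]]

```text
time_s: 6.05
eef_pos: [657.7, -154.9, 41.3]
ee_rot: [2.222, 2.22, 0.001]
contact_force: [-0.2, 0.3, -1.8]
gripper_width: 48.2
grasp_force: 36.8
```

```bash
python3 -c "
from h import *
import cv2
rel((657.3,-154.9,28),0)
a=[ctrl.get_image(n)['image'][:,:,::-1] for n in('side','top')]
cv2.imwrite('pics/b3.png',np.vstack([cv2.resize(a[0][130:270,300:500],None,fx=2,fy=2),cv2.resize(a[1][90:180,300:500],None,fx=2,fy=2)]))"
```

```text
shift [ 0.     -0.001   0.0331] turn [ 0.0013  0.     -0.0013]
```

View pics/b3.png

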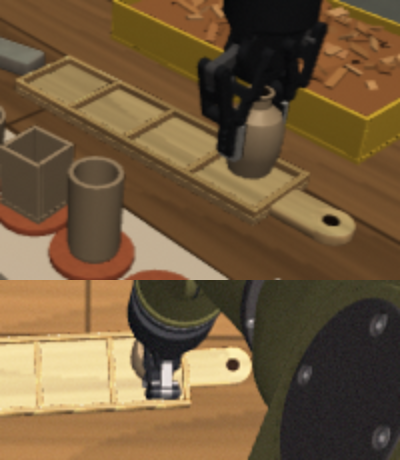

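The bottle hangs upright over the handle compartment, at about (255,160) in the side crop. I'll lower it gently.

drive_tool:
  moves:
    - [[0, 0, 0.012], [0, 0, 0]]
    - [[0, 0, 0.024], [0, 0, 0]]
    - [[0, 0, 0.032], [0, 0, 0]]
    - [[0, 0, 0.035], [0, 0, 0]]
    - [[0, 0, 0.037], [0, 0, 0]]
    - [[0, 0, 0.037], [0, 0, 0]]

```text
time_s: 6.9
eef_pos: [656.9, -155.0, 26.7]
ee_rot: [-2.223, -2.22, 0.001]
contact_force: [-2.7, 0.3, 3.9]
gripper_width: 48.2
grasp_force: 37.5
```

drive_tool:
  moves:
    - [[0, 0, 0], [0, 0, 0]]
    - [[0, 0, 0], [0, 0, 0]]
    - [[0, 0, 0], [0, 0, 0]]
    - [[0, 0, 0], [0, 0, 0]]
    - [[0, 0, 0], [0, 0, 0]]
    - [[0, 0, 0], [0, 0, 0]]
    - [[0, 0, -0.03], [0, 0, 0]]
    - [[0, 0, -0.1], [0, 0, 0]]
    - [[0, 0, -0.2], [0, 0, 0]]
    - [[0, 0, -0.31], [0, 0, 0]]
    - [[0, 0, -0.31], [0, 0, 0]]
    - [[0, 0, -0.31], [0, 0, 0]]
  gripper: -1

```text
time_s: 8.4
eef_pos: [656.9, -155.1, 150.5]
ee_rot: [2.222, 2.22, -0.0]
contact_force: [-0.2, 0.3, -0.5]
gripper_width: 85.7
grasp_force: 0.0
```

```bash
python3 -c "
from h import *
rel((476.9,-153.9,150),0);rel((476.9,-153.9,49),0)"
```

```text
shift [ 0.0026 -0.45    0.0011] turn [ 0.0001  0.0005 -0.0014]
shift [ 0.0027 -0.45    0.2536] turn [ 0.0001  0.0005 -0.0014]
```

Next is the tumbler, gripped at 45 mm above its foot (TCP z 49).

drive_tool:
  moves:
    - [[0, -0.1, 0], [0, 0, 0]]
    - [[0, -0.22, 0], [0, 0, 0]]
    - [[0.003, -0.34, 0], [0, 0, 0]]
    - [[0.003, -0.43, 0], [0, 0, 0]]
    - [[0.003, -0.45, 0], [0, 0, 0]]
    - [[0.003, -0.45, 0], [0, 0, 0]]
    - [[0.003, -0.45, 0.07], [0, 0, 0]]
    - [[0.003, -0.45, 0.14], [0, 0, 0]]
    - [[0.003, -0.45, 0.2], [0, 0, 0]]
    - [[0.003, -0.45, 0.235], [0, 0, 0]]
    - [[0.003, -0.45, 0.2535], [0, 0, 0]]
    - [[0.003, -0.45, 0.2535], [0, 0, 0]]
    - [[0.003, -0.45, 0.2535], [0, 0, 0]]

```text
time_s: 10.02
eef_pos: [477.7, -153.7, 49.3]
ee_rot: [2.222, 2.219, 0.001]
contact_force: [0.1, 0.3, -0.1]
gripper_width: 85.3
grasp_force: 0.0
```

drive_tool:
  moves:
    - [[0, 0, 0], [0, 0, 0]]
    - [[0, 0, 0], [0, 0, 0]]
    - [[0, 0, 0], [0, 0, 0]]
    - [[0, 0, 0], [0, 0, 0]]
    - [[0, 0, 0], [0, 0, 0]]
    - [[0, 0, 0], [0, 0, 0]]
    - [[0, 0, 0], [0, 0, 0]]
    - [[0, 0, 0], [0, 0, 0]]
  gripper: 1

```text
time_s: 11.02
eef_pos: [477.3, -153.8, 49.1]
ee_rot: [2.222, 2.22, 0.0]
contact_force: [-0.9, -0.1, 5.3]
gripper_width: 40.9
grasp_force: 35.2
```

```bash
python3 -c "
from h import *
rel((652.8,-79,34),0)"
```

```text
shift [0.1874 0.4386 0.0379] turn [ 0.0006  0.0006 -0.0014]
```

drive_tool:
  moves:
    - [[0, 0, -0.03], [0, 0, 0]]
    - [[0, 0, -0.08], [0, 0, 0]]
    - [[0, 0, -0.15], [0, 0, 0]]
    - [[0.02, 0.06, -0.21], [0, 0, 0]]
    - [[0.06, 0.15, -0.25], [0, 0, 0]]
    - [[0.1, 0.25, -0.25], [0, 0, 0]]
    - [[0.14, 0.35, -0.25], [0, 0, 0]]
    - [[0.187, 0.42, -0.25], [0, 0, 0]]
    - [[0.187, 0.439, -0.25], [0, 0, 0]]
    - [[0.187, 0.439, -0.2], [0, 0, 0]]
    - [[0.187, 0.439, -0.15], [0, 0, 0]]
    - [[0.187, 0.439, -0.1], [0, 0, 0]]
    - [[0.187, 0.439, -0.05], [0, 0, 0]]
    - [[0.187, 0.439, 0.0], [0, 0, 0]]
    - [[0.187, 0.439, 0.015], [0, 0, 0]]
    - [[0.187, 0.439, 0.027], [0, 0, 0]]
    - [[0.187, 0.439, 0.034], [0, 0, 0]]
    - [[0.187, 0.439, 0.037], [0, 0, 0]]
    - [[0.187, 0.439, 0.037], [0, 0, 0]]

```text
time_s: 13.4
eef_pos: [653.1, -79.0, 34.3]
ee_rot: [2.222, 2.22, 0.001]
contact_force: [0.3, -0.3, -1.5]
gripper_width: 40.9
grasp_force: 35.7
```

drive_tool:
  moves:
    - [[0, 0, 0.002], [0, 0, 0]]
    - [[0, 0, 0.004], [0, 0, 0]]
    - [[0, 0, 0.004], [0, 0, 0]]

```text
time_s: 13.78
eef_pos: [653.2, -79.0, 34.2]
ee_rot: [2.222, 2.219, 0.001]
contact_force: [-4.2, 0.1, 11.0]
gripper_width: 41.2
grasp_force: 36.7
```

Contact. I'll release, rise and work out the square cup approach with yaw 0.14.

drive_tool:
  moves:
    - [[0, 0, -0.002], [0, 0, 0]]
    - [[0, 0, -0.002], [0, 0, 0]]
    - [[0, 0, -0.002], [0, 0, 0]]
    - [[0, 0, -0.002], [0, 0, 0]]
    - [[0, 0, -0.002], [0, 0, 0]]
    - [[0, 0, -0.002], [0, 0, 0]]
    - [[0, 0, -0.03], [0, 0, 0]]
    - [[0, 0, -0.1], [0, 0, 0]]
    - [[0, 0, -0.2], [0, 0, 0]]
    - [[0, 0, -0.29], [0, 0, 0]]
    - [[0, 0, -0.29], [0, 0, 0]]
    - [[0, 0, -0.29], [0, 0, 0]]
  gripper: -1

```text
time_s: 15.28
eef_pos: [652.4, -79.2, 148.3]
ee_rot: [-2.223, -2.22, 0.001]
contact_force: [0.2, -0.5, -0.3]
gripper_width: 85.3
grasp_force: 0.0
```

```bash
python3 -c "
from h import *
rel((478.4,-78.5,42),0.138)"
```

```text
shift [ 0.0014 -0.4349  0.266 ] turn [-0.0007  0.0005 -0.1771]
```

drive_tool:
  moves:
    - [[0, -0.1, 0], [0, 0, -0.05]]
    - [[0, -0.22, 0], [0, 0, -0.1]]
    - [[0.001, -0.34, 0], [0, 0, -0.177]]
    - [[0.001, -0.42, 0], [0, 0, -0.177]]
    - [[0.001, -0.435, 0], [0, 0, -0.177]]
    - [[0.001, -0.435, 0], [0, 0, -0.177]]
    - [[0.001, -0.435, 0.07], [0, 0, -0.177]]
    - [[0.001, -0.435, 0.14], [0, 0, -0.177]]
    - [[0.001, -0.435, 0.2], [0, 0, -0.177]]
    - [[0.001, -0.435, 0.245], [0, 0, -0.177]]
    - [[0.001, -0.435, 0.266], [0, 0, -0.177]]
    - [[0.001, -0.435, 0.266], [0, 0, -0.177]]
    - [[0.001, -0.435, 0.266], [0, 0, -0.177]]

```text
time_s: 16.9
eef_pos: [479.6, -78.4, 42.3]
ee_rot: [2.063, 2.368, 0.001]
contact_force: [0.5, -1.0, -0.4]
gripper_width: 85.6
grasp_force: 0.0
```

drive_tool:
  moves:
    - [[0, 0, 0], [0, 0, 0]]
    - [[0, 0, 0], [0, 0, 0]]
    - [[0, 0, 0], [0, 0, 0]]
    - [[0, 0, 0], [0, 0, 0]]
    - [[0, 0, 0], [0, 0, 0]]
    - [[0, 0, 0], [0, 0, 0]]
    - [[0, 0, 0], [0, 0, 0]]
    - [[0, 0, 0], [0, 0, 0]]
  gripper: 1

```text
time_s: 17.9
eef_pos: [479.1, -78.6, 42.4]
ee_rot: [2.063, 2.368, 0.001]
contact_force: [-1.3, 0.1, 6.7]
gripper_width: 43.3
grasp_force: 36.5
```

```bash
python3 -c "
from h import *
rel((648.4,-3.2,27.5),0.058); rel((478.4,-78.5,142),0.138)"
```

```text
shift [0.1285 0.445  0.0375] turn [0.0011 0.0006 0.1015]
shift [ 0.0003 -0.0016 -0.2491] turn [ 0.0011  0.0006 -0.0003]
```

drive_tool:
  moves:
    - [[0, 0, -0.03], [0, 0, 0]]
    - [[0, 0, -0.08], [0, 0, 0]]
    - [[0, 0, -0.15], [0, 0, 0]]
    - [[0.02, 0.06, -0.21], [0, 0, 0]]
    - [[0.04, 0.15, -0.25], [0, 0, 0.03]]
    - [[0.07, 0.25, -0.25], [0, 0, 0.06]]
    - [[0.1, 0.35, -0.25], [0, 0, 0.1]]
    - [[0.1285, 0.42, -0.25], [0, 0, 0.1]]
    - [[0.1285, 0.445, -0.25], [0, 0, 0.1]]
    - [[0.1285, 0.445, -0.2], [0, 0, 0.1]]
    - [[0.1285, 0.445, -0.15], [0, 0, 0.1]]
    - [[0.1285, 0.445, -0.1], [0, 0, 0.1]]
    - [[0.1285, 0.445, -0.05], [0, 0, 0.1]]
    - [[0.1285, 0.445, 0.0], [0, 0, 0.1]]
    - [[0.1285, 0.445, 0.015], [0, 0, 0.1]]
    - [[0.1285, 0.445, 0.027], [0, 0, 0.1]]
    - [[0.1285, 0.445, 0.034], [0, 0, 0.1]]
    - [[0.1285, 0.445, 0.037], [0, 0, 0.1]]
    - [[0.1285, 0.445, 0.037], [0, 0, 0.1]]

```text
time_s: 20.27
eef_pos: [648.4, -3.0, 27.5]
ee_rot: [2.154, 2.286, 0.001]
contact_force: [0.2, -0.5, -1.0]
gripper_width: 43.4
grasp_force: 36.1
```

drive_tool:
  moves:
    - [[0, 0, 0.001], [0, 0, 0]]
    - [[0, 0, 0.002], [0, 0, 0]]
    - [[0, 0, 0.002], [0, 0, 0]]

```text
time_s: 20.65
eef_pos: [648.4, -3.0, 27.5]
ee_rot: [2.154, 2.286, 0.001]
contact_force: [-1.6, -0.7, 7.1]
gripper_width: 43.4
grasp_force: 36.9
```

drive_tool:
  moves:
    - [[0, 0, -0.001], [0, 0, 0]]
    - [[0, 0, -0.001], [0, 0, 0]]
    - [[0, 0, -0.001], [0, 0, 0]]
    - [[0, 0, -0.001], [0, 0, 0]]
    - [[0, 0, -0.001], [0, 0, 0]]
    - [[0, 0, -0.001], [0, 0, 0]]
    - [[0, 0, -0.03], [0, 0, 0]]
    - [[0, 0, -0.1], [0, 0, 0]]
    - [[0, 0, -0.2], [0, 0, 0]]
    - [[0, 0, -0.3], [0, 0, 0]]
    - [[0, 0, -0.3], [0, 0, 0]]
    - [[0, 0, -0.3], [0, 0, 0]]
  gripper: -1

```text
time_s: 22.15
eef_pos: [647.7, -3.3, 146.5]
ee_rot: [2.154, 2.286, -0.001]
contact_force: [0.8, 0.1, 0.0]
gripper_width: 85.6
grasp_force: 0.0
```

```bash
python3 -c "
from h import *
import cv2
rel((468.6,-5.7,42),0)
a=[ctrl.get_image(n)['image'][:,:,::-1] for n in('side','top')]
cv2.imwrite('pics/b4.png',np.vstack([cv2.resize(a[0][130:330,200:500],None,fx=2,fy=2),cv2.resize(a[1][90:180,220:520],None,fx=2,fy=2)]))"
```

```text
shift [ 0.0206 -0.4474  0.2613] turn [-0.0002  0.0006  0.0756]
```

View pics/b4.png

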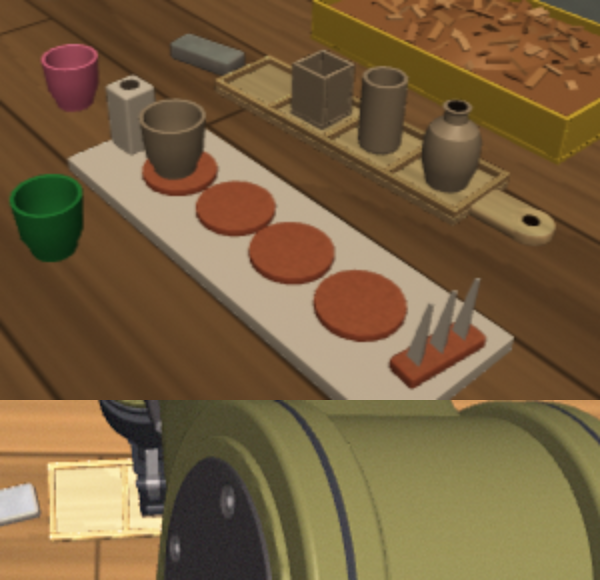

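Bottle, tumbler and square cup stand upright in their compartments, at about (450,150), (382,110) and (322,90) in the side crop. The bowl at (175,135) is next.

drive_tool:
  moves:
    - [[0, -0.1, 0], [0, 0, 0.03]]
    - [[0.01, -0.22, 0], [0, 0, 0.06]]
    - [[0.0206, -0.34, 0], [0, 0, 0.076]]
    - [[0.0206, -0.42, 0], [0, 0, 0.076]]
    - [[0.0206, -0.447, 0], [0, 0, 0.076]]
    - [[0.0206, -0.447, 0], [0, 0, 0.076]]
    - [[0.0206, -0.447, 0.07], [0, 0, 0.076]]
    - [[0.0206, -0.447, 0.14], [0, 0, 0.076]]
    - [[0.0206, -0.447, 0.2], [0, 0, 0.076]]
    - [[0.0206, -0.447, 0.24], [0, 0, 0.076]]
    - [[0.0206, -0.447, 0.261], [0, 0, 0.076]]
    - [[0.0206, -0.447, 0.261], [0, 0, 0.076]]
    - [[0.0206, -0.447, 0.261], [0, 0, 0.076]]

```text
time_s: 23.88
eef_pos: [469.8, -5.4, 42.2]
ee_rot: [2.221, 2.22, 0.002]
contact_force: [-0.5, -0.6, -0.1]
gripper_width: 85.3
grasp_force: 0.0
```

drive_tool:
  moves:
    - [[0, 0, 0], [0, 0, 0]]
    - [[0, 0, 0], [0, 0, 0]]
    - [[0, 0, 0], [0, 0, 0]]
    - [[0, 0, 0], [0, 0, 0]]
    - [[0, 0, 0], [0, 0, 0]]
    - [[0, 0, 0], [0, 0, 0]]
    - [[0, 0, 0], [0, 0, 0]]
    - [[0, 0, 0], [0, 0, 0]]
  gripper: 1

```text
time_s: 24.88
eef_pos: [469.3, -5.5, 42.7]
ee_rot: [2.221, 2.22, 0.001]
contact_force: [-1.0, -0.0, 6.9]
gripper_width: 56.1
grasp_force: 35.7
```

```bash
python3 -c "
from h import *
rel((644,72.7,27.5),0.058)"
```

```text
shift [0.1958 0.4366 0.0384] turn [ 0.0014  0.0003 -0.0745]
```

drive_tool:
  moves:
    - [[0, 0, -0.03], [0, 0, 0]]
    - [[0, 0, -0.08], [0, 0, 0]]
    - [[0, 0, -0.15], [0, 0, 0]]
    - [[0.02, 0.06, -0.21], [0, 0, 0]]
    - [[0.06, 0.15, -0.25], [0, 0, -0.03]]
    - [[0.1, 0.25, -0.25], [0, 0, -0.06]]
    - [[0.15, 0.35, -0.25], [0, 0, -0.074]]
    - [[0.196, 0.42, -0.25], [0, 0, -0.074]]
    - [[0.196, 0.436, -0.25], [0, 0, -0.074]]
    - [[0.196, 0.436, -0.2], [0, 0, -0.074]]
    - [[0.196, 0.436, -0.15], [0, 0, -0.074]]
    - [[0.196, 0.436, -0.1], [0, 0, -0.074]]
    - [[0.196, 0.436, -0.05], [0, 0, -0.074]]
    - [[0.196, 0.436, 0.0], [0, 0, -0.074]]
    - [[0.196, 0.436, 0.015], [0, 0, -0.074]]
    - [[0.196, 0.436, 0.025], [0, 0, -0.074]]
    - [[0.196, 0.436, 0.031], [0, 0, -0.074]]
    - [[0.196, 0.436, 0.034], [0, 0, -0.074]]
    - [[0.196, 0.436, 0.034], [0, 0, -0.074]]

```text
time_s: 27.25
eef_pos: [643.7, 72.9, 28.6]
ee_rot: [2.156, 2.284, 0.001]
contact_force: [0.1, 0.0, -0.5]
gripper_width: 56.1
grasp_force: 37.6
```

drive_tool:
  moves:
    - [[0, 0, 0.0015], [0, 0, 0]]
    - [[0, 0, 0.003], [0, 0, 0]]
    - [[0, 0, 0.003], [0, 0, 0]]

```text
time_s: 27.62
eef_pos: [643.8, 73.0, 27.9]
ee_rot: [2.156, 2.284, 0.001]
contact_force: [-1.1, -0.5, 4.9]
gripper_width: 56.1
grasp_force: 38.0
```

Contact. I'll release, rise and move the arm aside (towards +y and the robot) for a final look.

drive_tool:
  moves:
    - [[0, 0, 0], [0, 0, 0]]
    - [[0, 0, 0], [0, 0, 0]]
    - [[0, 0, 0], [0, 0, 0]]
    - [[0, 0, 0], [0, 0, 0]]
    - [[0, 0, 0], [0, 0, 0]]
    - [[0, 0, 0], [0, 0, 0]]
    - [[0, 0, -0.03], [0, 0, 0]]
    - [[0, 0, -0.1], [0, 0, 0]]
    - [[0, 0, -0.2], [0, 0, 0]]
    - [[0, 0, -0.32], [0, 0, 0]]
    - [[0, 0, -0.45], [0, 0, 0]]
    - [[0.15, -0.15, -0.5], [0, 0, 0]]
    - [[0.3, -0.3, -0.5], [0, 0, 0]]
    - [[0.45, -0.4, -0.5], [0, 0, 0]]
    - [[0.6, -0.4, -0.5], [0, 0, 0]]
    - [[0.7, -0.4, -0.5], [0, 0, 0]]
    - [[0.7, -0.4, -0.5], [0, 0, 0]]
    - [[0.7, -0.4, -0.5], [0, 0, 0]]
  gripper: -1

```text
time_s: 29.88
eef_pos: [466.4, 345.8, 228.0]
ee_rot: [-2.151, -2.289, -0.003]
contact_force: [-0.3, -0.8, -0.7]
gripper_width: 85.4
grasp_force: 0.0
```

```bash
python3 -c "
from h import *
import cv2
a=[ctrl.get_image(n)['image'][:,:,::-1] for n in('side','top')]
cv2.imwrite('pics/b5.png',np.vstack([cv2.resize(a[0][130:320,200:500],None,fx=2,fy=2),cv2.resize(a[1][100:200,220:520],None,fx=2,fy=2)]))"
```

```text
(no output)
```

View pics/b5.png

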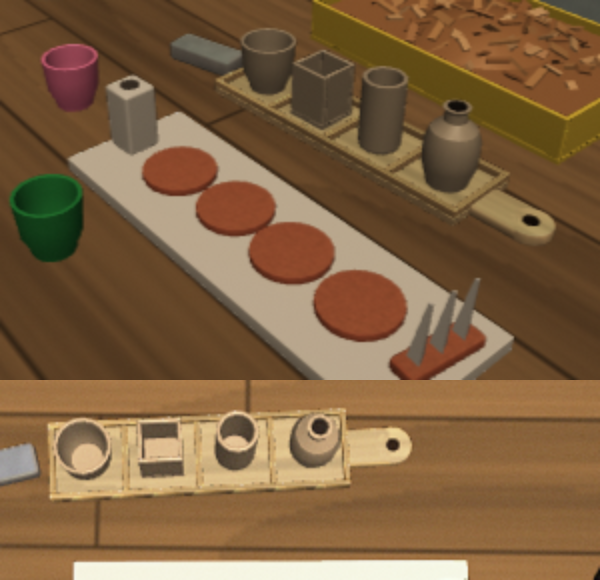

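All four pots stand upright in the right compartments: bowl (83,447), square (160,447), tumbler (237,440) and bottle (318,438) in the top crop. The cone pack is unmoved.

```bash
python3 -c "
from cell import ctrl
print(ctrl.job_done())"
```

```text
the job is handed in; nothing more can be done
None
```

All four pots stand upright in the tray in row order from the handle (bottle, tumbler, square cup, bowl), the cone pack looks unmoved, and I handed the job in at about 30 s; no verdict was returned.

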